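# Power the bay with the L-shaped board

### The job

Switch on the tester bay that holds the L-shaped circuit board: take the stylus from its fork stand and, with its tip, press that bay's rocker fully over. Do not touch the tester with the gripper, and leave the other rockers, the parts in the bays and the bottle by the stand as they are. Then hang the stylus upright in its fork again, collar resting on the prongs, and let go.

Things in the scene. Friction and masses are not known exactly. Their poses are not given: they have to be found in the camera images.
- stylus: stylus, 160 mm long, 80 g, hanging upright in the fork stand. Origin at its lower tip, z up along it. From the tip: 12 mm thick steel shaft tapering over its last 16 mm to a blunt 6 mm tip; black round collar 36 mm across, 5 mm thick, underside at 95 mm; square black handle 18 x 18 mm from 100 to 160 mm, faces square to the stylus's x and y
- stand: fixed fork stand, origin on the table under the slot: base 110 x 80 x 12 mm, post at +x, two level prongs on top, 10 mm thick, top face 125 mm up; nothing stands higher. Slot between them 20 mm wide, open above and to -x, from x = -35 to its closed end at +10 mm. The stylus's shaft hangs in it, collar on the prongs, tip 30 mm above the table
- fork (a point): the place where the hung stylus's axis passes the top face of the prongs, 125 mm above the table (stand x = -3 mm, middle of the slot)
- tester: fixed grey bench tester, 170 (x) x 225 (y) x 24 mm, origin centre of underside. Five bays with 8 mm walls side by side on its +x half (centres x = +35 mm), a row of five white rockers on its -x half, each straight in front of its bay (pivots x = -48 mm). Bay and rocker 1 at y = +84 mm, 2 at +42, 3 at 0, 4 at -42, 5 at -84. One part lies in each bay, centred within a few mm
- lboard: the L-shaped green circuit board, 74 x 33 mm in outline, 4 mm thick with black chips up to 7 mm: one 12 mm wide arm runs the full 74 mm length along its x, and a 22 mm long foot at its -x end fills the width. Origin: centre of the outline, underside. Lies loose in one of the five bays
- board: plain rectangular green circuit board, 74 x 33 x 4 mm with chips to 7 mm, loose in a bay; leave it alone
- battery_long: black flat battery, 76 x 32 x 6 mm, loose in a bay; leave it alone
- battery_short: grey flat battery, 60 x 33 x 6 mm, loose in a bay; leave it alone
- speaker: small rectangular green board, 62 x 28 x 4 mm, with a round 24 mm speaker on it, loose in a bay; leave it alone
- rocker1 (a joint): tilt of rocker 1, rad: about 0 = off (end away from the bay up), 0.6 = fully over, on (that end down at its stop). White paddle 50 (along tester x) x 26 x 8 mm, 16 mm clear of its neighbours, pivot at mid-length, 38 mm above the table. Needs about 3 N on its raised end; stays where it is left
- rocker1_press (a point): point on the top face of rocker 1 near its end away from the bay, 18 mm from the pivot, mid-width: press straight down here. About 47 mm above the table when off, 37 mm when fully over; moves with the rocker
- rocker2 (a joint): tilt of rocker 2, rad: about 0 = off (end away from the bay up), 0.6 = fully over, on (that end down at its stop). White paddle 50 (along tester x) x 26 x 8 mm, 16 mm clear of its neighbours, pivot at mid-length, 38 mm above the table. Needs about 3 N on its raised end; stays where it is left
- rocker2_press (a point): point on the top face of rocker 2 near its end away from the bay, 18 mm from the pivot, mid-width: press straight down here. About 47 mm above the table when off, 37 mm when fully over; moves with the rocker
- rocker3 (a joint): tilt of rocker 3, rad: about 0 = off (end away from the bay up), 0.6 = fully over, on (that end down at its stop). White paddle 50 (along tester x) x 26 x 8 mm, 16 mm clear of its neighbours, pivot at mid-length, 38 mm above the table. Needs about 3 N on its raised end; stays where it is left
- rocker3_press (a point): point on the top face of rocker 3 near its end away from the bay, 18 mm from the pivot, mid-width: press straight down here. About 47 mm above the table when off, 37 mm when fully over; moves with the rocker
- rocker4 (a joint): tilt of rocker 4, rad: about 0 = off (end away from the bay up), 0.6 = fully over, on (that end down at its stop). White paddle 50 (along tester x) x 26 x 8 mm, 16 mm clear of its neighbours, pivot at mid-length, 38 mm above the table. Needs about 3 N on its raised end; stays where it is left
- rocker4_press (a point): point on the top face of rocker 4 near its end away from the bay, 18 mm from the pivot, mid-width: press straight down here. About 47 mm above the table when off, 37 mm when fully over; moves with the rocker
- rocker5 (a joint): tilt of rocker 5, rad: about 0 = off (end away from the bay up), 0.6 = fully over, on (that end down at its stop). White paddle 50 (along tester x) x 26 x 8 mm, 16 mm clear of its neighbours, pivot at mid-length, 38 mm above the table. Needs about 3 N on its raised end; stays where it is left
- rocker5_press (a point): point on the top face of rocker 5 near its end away from the bay, 18 mm from the pivot, mid-width: press straight down here. About 47 mm above the table when off, 37 mm when fully over; moves with the rocker
- bottle: white bottle, 40 mm across, 110 mm tall, near the stand; leave it standing where it is
Not all that is in view belongs to the job. What is shaped like the stylus but yellow is not meant.

How it is judged:
On the way, in this order (a step that is already met when the one before it is completed fails the run):
1. the stylus is held and lifted at least 15 mm off its fork (contact force between the fingers and stylus above 0.5 N and z of stylus in the frame of stand above 0.045 m), for 0.1 s.
2. the rocker of the L-shaped board's bay is pressed over (0.5 rad or more) with the tip of the held stylus, the other rockers still off (((y of lboard in the frame of tester between 0.066 and 0.102 m and value of joint rocker1 above 0.5 rad and value of joint each of rocker2, rocker3, rocker4, rocker5 below 0.15 rad) or (y of lboard in the frame of tester between 0.024 and 0.06 m and value of joint rocker2 above 0.5 rad and value of joint each of rocker1, rocker3, rocker4, rocker5 below 0.15 rad) or (y of lboard in the frame of tester between -0.018 and 0.018 m and value of joint rocker3 above 0.5 rad and value of joint each of rocker1, rocker2, rocker4, rocker5 below 0.15 rad) or (y of lboard in the frame of tester between -0.06 and -0.024 m and value of joint rocker4 above 0.5 rad and value of joint each of rocker1, rocker2, rocker3, rocker5 below 0.15 rad) or (y of lboard in the frame of tester between -0.102 and -0.066 m and value of joint rocker5 above 0.5 rad and value of joint each of rocker1, rocker2, rocker3, rocker4 below 0.15 rad)) and contact force between the fingers and stylus above 0.5 N and ((y of lboard in the frame of tester between 0.066 and 0.102 m and distance between stylus and rocker1_press below 0.03 m) or (y of lboard in the frame of tester between 0.024 and 0.06 m and distance between stylus and rocker2_press below 0.03 m) or (y of lboard in the frame of tester between -0.018 and 0.018 m and distance between stylus and rocker3_press below 0.03 m) or (y of lboard in the frame of tester between -0.06 and -0.024 m and distance between stylus and rocker4_press below 0.03 m) or (y of lboard in the frame of tester between -0.102 and -0.066 m and distance between stylus and rocker5_press below 0.03 m))), for 0.05 s.
At the end, for the whole second after the job is handed in: The rocker of the bay with the L-shaped board is at 0.5 rad or more (of 0.6), the four others below 0.15 rad; the stylus hangs at rest in the fork, collar on the prongs (tip height within 4 mm of its hanging height, axis within 26 mm of the fork point, tilt under 0.1 rad), released (((y of lboard in the frame of tester between 0.066 and 0.102 m and value of joint rocker1 above 0.5 rad and value of joint each of rocker2, rocker3, rocker4, rocker5 below 0.15 rad) or (y of lboard in the frame of tester between 0.024 and 0.06 m and value of joint rocker2 above 0.5 rad and value of joint each of rocker1, rocker3, rocker4, rocker5 below 0.15 rad) or (y of lboard in the frame of tester between -0.018 and 0.018 m and value of joint rocker3 above 0.5 rad and value of joint each of rocker1, rocker2, rocker4, rocker5 below 0.15 rad) or (y of lboard in the frame of tester between -0.06 and -0.024 m and value of joint rocker4 above 0.5 rad and value of joint each of rocker1, rocker2, rocker3, rocker5 below 0.15 rad) or (y of lboard in the frame of tester between -0.102 and -0.066 m and value of joint rocker5 above 0.5 rad and value of joint each of rocker1, rocker2, rocker3, rocker4 below 0.15 rad)) and horizontal distance between stylus and fork below 0.026 m and z of stylus in the frame of stand between 0.026 and 0.034 m and angle between stylus's own z axis and vertical below 0.1 rad and linear speed of stylus below 0.02 m/s and angular speed of stylus below 0.2 rad/s); the robot touches nothing.
It fails at once if the gripper touches the tester or a rocker (over 1 N) (contact force between any of the fingers, the arm and tester above 1 N).
It fails at once if a rocker of another bay is moved beyond 0.2 rad ((not (y of lboard in the frame of tester between 0.066 and 0.102 m) and value of joint rocker1 above 0.2 rad) or (not (y of lboard in the frame of tester between 0.024 and 0.06 m) and value of joint rocker2 above 0.2 rad) or (not (y of lboard in the frame of tester between -0.018 and 0.018 m) and value of joint rocker3 above 0.2 rad) or (not (y of lboard in the frame of tester between -0.06 and -0.024 m) and value of joint rocker4 above 0.2 rad) or (not (y of lboard in the frame of tester between -0.102 and -0.066 m) and value of joint rocker5 above 0.2 rad)).
It fails at once if a part in the bays is shifted by more than 12 mm (distance of any of lboard, board, battery_long, battery_short, speaker from where it was at the start of the episode above 0.012 m).
It fails at once if the bottle is shifted by more than 30 mm or tipped (distance of bottle from where it was at the start of the episode above 0.03 m or angle between bottle's own z axis and vertical above 0.3 rad).
It also fails if it takes over 51 s, if anything falls off the work surface, if the arm or the gripper's body presses on something with over 40 N, if the wrist force passes 120 N, or if a joint passes its speed limit or range.

### The arm

A 6-joint arm with a two-finger parallel gripper is mounted at the origin on the work surface. World frame = base frame: x ahead of the robot, y to its left, z up, the work surface at z = 0. Lengths are in m, angles in rad, forces in N, time in s.
With the tool pointing down it reaches from about 0.35 to 0.775 m from the base axis. Payload 5.5 kg.
Tool frame: the origin (TCP) lies midway between the tips of the shut fingers; the grasp point (between the pads) lies 19 mm behind it; z points along the fingers, y is the line along which they close (so a half turn about z gives the same grasp; the last joint's range is limited). The gripper opens to 85 mm and grips with 20 to 120 N. Pads are 22 mm wide; open, the fingers measure 114 mm over their backs; the gripper's body (76 mm by 85 mm) begins 54 mm behind the grasp point. The pads swing forward as they close: fully open they stand 13 mm farther back than shut.
Start: joints at [0.979, 0.313, 0.046, 1.304, 0, 1.431], TCP at [0.251, 0.517, 0.231] pointing down, gripper open.
Joint ranges: [-2.76, 2.76], [-0.86, 1.69], [-1.03, 1.26], [-2.2, 2.34], [-1.47, 1.5], [-3.14, 3.14]. Speed limits (rad/s): [2.57, 2.57, 3.14, 3.14, 3.14, 3.14].

### API

Orientations are given as a unit quaternion [w, x, y, z].
In Python, from workcell import env gives the robot as it stands. The module is installed in compiled form; this text tells all that it offers.
- The arm moves only by the tool servo_tool, never from a script. Its argument "increments" is a list of rows, each an object of numbers: "grip": the closure, from 0 (fully open) to 1 (shut); "x", "y", "z": the shift along the tool's x, y, z in mm; "roll": the turn about the tool's z in degrees. In form: [{"grip": .., "x": .., "y": .., "z": .., "roll": ..}, ...]. A call has 1 to 5 rows; each row shifts and turns the commanded pose from where the row before left it, along the tool's axes as they then stand; what a row does not reach is not made up. A row lasts 1/12 s, in which the tool goes at most 41.7 mm and 7.16 degrees, less where a joint would pass 70% of its speed; a pose out of reach is approached as far as the arm can. A call is refused whole if a number of a shift passes 41.7 or a number of a turn 7.16, either way. A call with a gripper value outside its range is refused whole. The fingers move at their own pace and stop on an object; "grip_force" is the grip in N (left out, the last holds). Time passes only in rows, so rows that do not move let the fingers close. It gives the time, the measured TCP pose, the force, the opening and the grip force at its end, in the units of the state.
- env.get_state(): the state, without advancing time (a new reading comes with each control period).
- env.read_camera(name): name is "scene" or "side" or "wrist"; returns the picture (400x640x3 uint8, red, green, blue); there is no depth.
- env.get_calibration(name): a dict with "vertical_fov" (degrees; the focal length in pixels is half the picture's height over the tangent of half this angle, whatever the lens; pixels are square), "cx", "cy" (the principal point, pixels), "k1" (the pictures are not rectified: a ray, as slopes to the right and down, at radius r is drawn at 1 + k1 r^2 times it, then the intrinsics apply), "rvec" (rotation vector, rad) and "tvec" (3), from world to camera coordinates, as OpenCV has them; the wrist camera has in their place "tool_from_camera" (4x4, takes a point from camera to tool coordinates, whose origin is the TCP and whose axes are the flange's). Camera axes: x right, y down, z forward; pixel columns grow to the right and rows downward; lengths in m; the calibration is good to about 2 mm. A picture is of the moment at which its call begins: read the wrist's pose just before it. get_calibration takes no time and is no camera call.
- env.hand_in(): hands the job in; it is judged then, once.
The state is a dict: "clock": time; "joint_pos": joint angles; "qvel": joint speeds; "tau": joint torques, N m; "tcp_pos": TCP position; "orientation": TCP orientation; "wrist_force": force on the tool from outside, world axes, zero at the start; "ft_torque": the same for the moment, N m; "finger_gap": finger opening in m; "grip_force": force on a finger pad.
Only numpy, scipy, OpenCV 4.12 (cv2) and the standard library are available. Lean on these libraries where they do the work, as an engineer would, in place of code of your own. Each camera call takes 0.05 s, during which the arm holds its last target. There are 200 camera calls.

## Working session

There is one attempt and no reset: what is moved stays moved. The work goes in short steps, Python scripts to look and compute and a tool call to move; the robot and the scene stay as the last step left them, time stands still between calls to the robot, and variables do not carry over. Pictures are saved under pics/ and viewed, at most 10 in all, crops included, and the job is handed in when it is done.

Besides the shell and the picture viewer there is one more tool, called after ">>>" by a JSON object that holds its "op" and its "data". servo_tool: Moves the arm, as the interface text tells. Its arguments: {"type":"object","properties":{"increments":{"type":"array"},"grip_force":{"type":"number"}},"required":["increments"]}

```bash
mkdir -p pics; cat > h.py <<'E'
from workcell import env
import numpy as np, cv2
from scipy.spatial.transform import Rotation as R
def cam(name,st=None):
    c=env.get_calibration(name)
    f=200/np.tan(np.radians(c["vertical_fov"])/2)
    if "rvec" in c:
        Rm=cv2.Rodrigues(np.array(c["rvec"],float))[0]; t=np.array(c["tvec"],float).ravel()
    else:
        st=st or env.get_state(); q=st["orientation"]
        T=np.eye(4); T[:3,:3]=R.from_quat([q[1],q[2],q[3],q[0]]).as_matrix(); T[:3,3]=st["tcp_pos"]
        M=np.linalg.inv(T@np.array(c["tool_from_camera"])); Rm=M[:3,:3]; t=M[:3,3]
    return dict(f=f,cx=c["cx"],cy=c["cy"],k=c["k1"],R=Rm,t=t)
def proj(c,P):
    p=np.atleast_2d(P)@c["R"].T+c["t"]; s=p[:,:2]/p[:,2:]
    s=s*(1+c["k"]*(s**2).sum(1,keepdims=True)); return s*c["f"]+[c["cx"],c["cy"]]
def ray(c,uv):
    d=(np.array(uv,float)-[c["cx"],c["cy"]])/c["f"]; s=d.copy()
    for _ in range(30): s=d/(1+c["k"]*(s@s))
    return -c["R"].T@c["t"], c["R"].T@np.array([s[0],s[1],1])
def atz(c,uv,z):
    o,d=ray(c,uv); return o+d*(z-o[2])/d[2]
E
python3 - <<'E'
from h import *
st=env.get_state();print(st)
for n in("scene","side","wrist"):
    im=env.read_camera(n);cv2.imwrite(f"pics/{n}0.png",im[:,:,::-1]);c=cam(n,st);print(n,c["f"],c["k"],-c["R"].T@c["t"])
a=cv2.imread("pics/scene0.png");b=cv2.imread("pics/side0.png")
E
```

```text
{'clock': 0.0, 'joint_pos': array([ 9.79392562e-01,  3.14027116e-01,  4.49663780e-02,  1.30359107e+00,
       -7.61800785e-06,  1.43118681e+00]), 'qvel': array([-0.00023226, -0.00186987, -0.00084022,  0.00086426,  0.00052239,
       -0.00203893]), 'tau': array([ 5.59513428e-04, -4.80630434e+01,  2.98532510e+01,  1.93664973e-02,
       -5.95163829e-05,  7.33543658e-06]), 'tcp_pos': array([0.2507602 , 0.51686925, 0.23038852]), 'orientation': array([-3.28038459e-04,  2.23980682e-01,  9.74593142e-01, -8.67819301e-04]), 'wrist_force': array([-0.32300734, -0.20270944,  0.13499726]), 'ft_torque': array([-0.00466219, -0.03153404, -0.03758238]), 'grip_force': 0.0, 'finger_gap': 0.08517738596738551}
scene 448.88077147046397 0.007591972634952463 [1.07448988 0.17959683 0.98017899]
side 515.2490464209919 -0.17107128624489376 [0.51599383 0.65944613 0.89291609]
wrist 339.32597183277767 -0.03400766356077319 [0.17520005 0.55433306 0.37291813]
```

View pics/scene0.png

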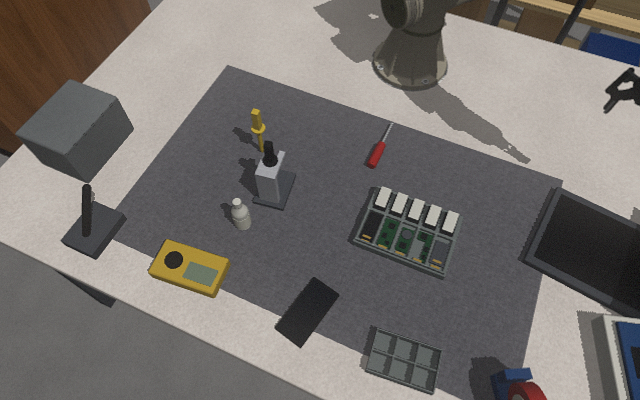

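View pics/side0.png

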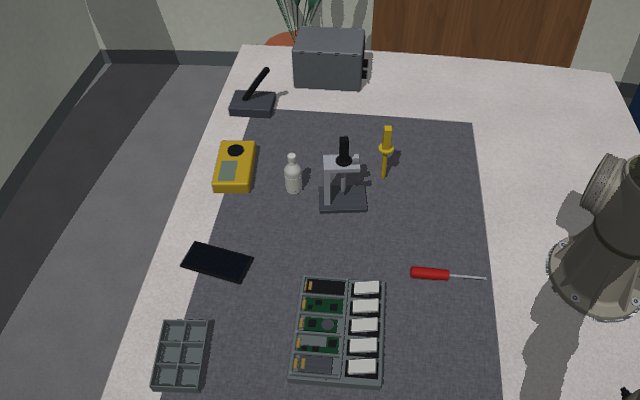

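The scene view shows the stylus (handle near (270,150)), the yellow decoy, the bottle at (241,213), and the tester around (410,230). The side view shows the stylus at (343,150) and the tester at (337,330). Next I zoom in on the tester and the stylus.

```bash
python3 - <<'E'
import cv2,numpy as np
a=cv2.imread("pics/scene0.png");b=cv2.imread("pics/side0.png")
g=lambda im,x,y,w,h:cv2.resize(im[y:y+h,x:x+w],(400,300),interpolation=cv2.INTER_CUBIC)
m=np.vstack([np.hstack([g(a,345,180,128,96),g(b,265,265,160,120)]),np.hstack([g(a,220,130,100,75),g(b,290,130,100,75)])])
cv2.imwrite("pics/m.png",m)
E
```

```text
(no output)
```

View pics/m.png

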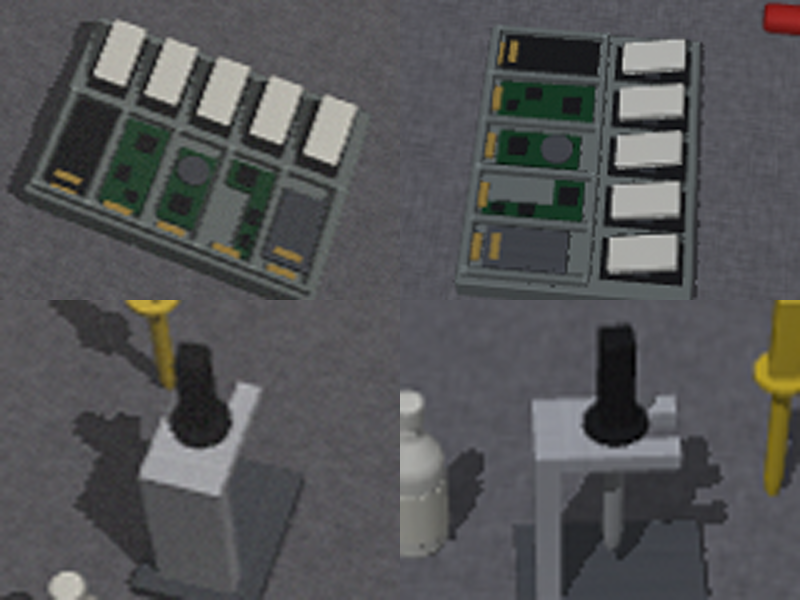

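Reading the crop: the L-board (foot at one end, grey notch) is in the fourth bay from the left in the scene view. That is the second bay from the +y end, so it should be bay 2. I'll now triangulate the rockers, handle and stand.

```bash
cat > m.py <<'E'
from h import *
from scipy.optimize import least_squares
A=cv2.imread("pics/scene0.png");B=cv2.imread("pics/side0.png")
cs=[cam("scene"),cam("side")]
def blobs(im,box,lo):
    x,y,w,h=box; g=im[y:y+h,x:x+w].min(2); n,l,s,c=cv2.connectedComponentsWithStats((g>lo).astype(np.uint8),connectivity=4)
    return [(c[i]+[x,y],s[i,4]) for i in range(1,n) if s[i,4]>80]
def tri(uv):
    f=lambda P:np.concatenate([proj(c,P)[0]-u for c,u in zip(cs,uv)])
    r=least_squares(f,[.5,.1,.05]);return r.x,np.abs(r.fun).max()
E
python3 - <<'E'
from m import *
a=sorted(blobs(A,(345,180,128,70),150),key=lambda b:b[0][0]); b=sorted(blobs(B,(340,270,50,115),150),key=lambda b:b[0][1])
print(len(a),len(b),[x[1] for x in a],[x[1] for x in b])
for p,q in zip(a,b): print(p[0],q[0],*tri([p[0],q[0]]))
# crop px -> full px
S=lambda u,v:(220+u/4,130+(v-300)/4); D=lambda u,v:(290+(u-400)/4,130+(v-300)/4)
for n,p,q in [("handle top c",S(194,350),D(617,333)),("collar c",S(200,424),D(616,421)),("prong -x tip in scene right",S(250,386),D(678,441))]: print(n,p,q,*tri([p,q]))
for z,n,p,q in [(.19,"top",S(194,350),D(617,333)),(.130,"collar top",S(200,420),D(616,418))]: print(n,atz(cs[0],p,z),atz(cs[1],q,z))
print("prong +x corners", [atz(cs[0],S(*k),.125)[:2] for k in [(146,476),(228,492),(262,388)]],[atz(cs[1],D(*k),.125)[:2] for k in [(532,403),(538,460),(680,442),(676,398)]])
print("decoy",atz(cs[1],(387,127),.19),atz(cs[1],(386,148),.13), atz(cs[0],(256,112),.19),atz(cs[0],(258,128),.13),tri([(256.5,110),(388,126)]))
print("bottle",tri([(237.5,201),(291.5,155)]))
E
```

```text
5 5 [np.int32(192), np.int32(192), np.int32(199), np.int32(199), np.int32(208)] [np.int32(266), np.int32(284), np.int32(297), np.int32(310), np.int32(334)]
[382.77083333 196.33333333] [366.30075188 286.62406015] [0.5048384  0.09603168 0.04201747] 0.1320077041202694
[399.33333333 202.42708333] [364.8943662  305.06690141] [0.50483712 0.13852554 0.04243312] 0.2483113129765684
[416.04020101 208.58291457] [363.97979798 323.95622896] [0.50412572 0.18019711 0.04275205] 0.06387841337433997
[433.02512563 214.7638191 ] [362.47096774 344.33225806] [0.5039239  0.22244164 0.04287826] 0.24770510300419346
[450.21153846 221.07692308] [361.51197605 365.38323353] [0.50291603 0.26409455 0.04256109] 0.11986935186951087
handle top c (268.5, 142.5) (344.25, 138.25) [ 0.5734789  -0.16409618  0.19525153] 0.28765606914487307
collar c (270.0, 161.0) (344.0, 160.25) [ 0.57428812 -0.16754647  0.12783539] 0.5808501101338095
prong -x tip in scene right (282.5, 151.5) (359.5, 165.25) [ 0.53955408 -0.15258064  0.13023025] 0.6234502015872181
top [ 0.56950244 -0.16691963  0.19      ] [ 0.57422734 -0.16953038  0.19      ]
collar top [ 0.57435132 -0.16684929  0.13      ] [ 0.57365387 -0.16910057  0.13      ]
prong +x corners [array([ 0.61858801, -0.17892174]), array([ 0.60891621, -0.13162137]), array([ 0.5360717 , -0.14639425])] [array([ 0.62125298, -0.18195487]), array([ 0.61287902, -0.13705953]), array([ 0.53784955, -0.15903137]), array([ 0.54235126, -0.19430174])]
decoy [ 0.48589058 -0.21667395  0.19      ] [ 0.48350828 -0.21684583  0.13      ] [ 0.50415884 -0.23309963  0.19      ] [ 0.50302671 -0.23629616  0.13      ] (array([ 0.48301746, -0.2459964 ,  0.1692438 ]), np.float64(0.10926539482471753))
bottle (array([ 0.6935544 , -0.18787846,  0.11491258]), np.float64(0.205233585427834))
```

Triangulation agrees with the given sizes: the rocker row has a 42 mm pitch at z≈42 mm, and rocker 2 is at (0.504, 0.222). The stylus is at about (0.573, -0.167) with stand yaw about 12°. Moving now: raise and roll first, then traverse.

>>> {"op": "servo_tool", "data": {"increments": [{"grip": 0, "x": 0, "y": 0, "z": -14, "roll": -7}, {"grip": 0, "x": 0, "y": 0, "z": -14, "roll": -7}, {"grip": 0, "x": 0, "y": 0, "z": -14, "roll": -7}, {"grip": 0, "x": 0, "y": 0, "z": -14, "roll": -7}, {"grip": 0, "x": 0, "y": 0, "z": -14, "roll": -7}]}}

```text
clock: 0.57
tcp_pos: [0.2509, 0.5171, 0.3016]
orientation: [-0.0, -0.082, 0.997, -0.0]
wrist_force: [0.0, -0.4, -0.1]
finger_gap: 0.0853
grip_force: 0.0
```

>>> {"op": "servo_tool", "data": {"increments": [{"grip": 0, "x": -10.5, "y": -36, "z": 0, "roll": 0}, {"grip": 0, "x": -10.5, "y": -36, "z": 0, "roll": 0}, {"grip": 0, "x": -10.5, "y": -36, "z": 0, "roll": 0}, {"grip": 0, "x": -10.5, "y": -36, "z": 0, "roll": 0}, {"grip": 0, "x": -10.5, "y": -36, "z": 0, "roll": 0}]}}

```text
clock: 0.98
tcp_pos: [0.3315, 0.3464, 0.3011]
orientation: [-0.0, -0.08, 0.997, -0.0]
wrist_force: [0.5, -0.0, -0.3]
finger_gap: 0.0853
grip_force: 0.0
```

>>> {"op": "servo_tool", "data": {"increments": [{"grip": 0, "x": -10.5, "y": -36, "z": 0, "roll": 0}, {"grip": 0, "x": -10.5, "y": -36, "z": 0, "roll": 0}, {"grip": 0, "x": -10.5, "y": -36, "z": 0, "roll": 0}, {"grip": 0, "x": -10.5, "y": -36, "z": 0, "roll": 0}, {"grip": 0, "x": -10.5, "y": -36, "z": 0, "roll": 0}]}}

```text
clock: 1.4
tcp_pos: [0.412, 0.1767, 0.3012]
orientation: [0.0, -0.08, 0.997, 0.0]
wrist_force: [0.8, 0.4, -0.1]
finger_gap: 0.0857
grip_force: 0.0
```

>>> {"op": "servo_tool", "data": {"increments": [{"grip": 0, "x": -10.5, "y": -36, "z": 0, "roll": 0}, {"grip": 0, "x": -10.5, "y": -36, "z": 0, "roll": 0}, {"grip": 0, "x": -10.5, "y": -36, "z": 0, "roll": 0}, {"grip": 0, "x": -10.5, "y": -36, "z": 0, "roll": 0}, {"grip": 0, "x": -10.5, "y": -36, "z": 0, "roll": 0}]}}

```text
clock: 1.82
tcp_pos: [0.4924, 0.0072, 0.3012]
orientation: [-0.0, -0.079, 0.997, 0.0]
wrist_force: [-0.3, 0.3, 0.4]
finger_gap: 0.0853
grip_force: 0.0
```

>>> {"op": "servo_tool", "data": {"increments": [{"grip": 0, "x": -10.5, "y": -36, "z": 0, "roll": -1}, {"grip": 0, "x": -10.5, "y": -36, "z": 0, "roll": -1}, {"grip": 0, "x": -10.5, "y": -36, "z": 0, "roll": -1}, {"grip": 0, "x": -10.5, "y": -36, "z": 0, "roll": 0}, {"grip": 0, "x": 0, "y": 0, "z": 0, "roll": 0}]}}

```text
clock: 2.23
tcp_pos: [0.5622, -0.1305, 0.2991]
orientation: [-0.0, -0.103, 0.995, -0.001]
wrist_force: [0.6, 0.2, -0.7]
finger_gap: 0.0856
grip_force: 0.0
```

```bash
python3 - <<'E'
from h import *
st=env.get_state();print(st["clock"],st["tcp_pos"],st["orientation"],st["joint_pos"])
im=env.read_camera("wrist");cv2.imwrite("pics/w1.png",im[:,:,::-1])
c=cam("wrist",st);print(c["t"],-c["R"].T@c["t"],proj(c,[[.5735,-.1675,.19],[.5735,-.1675,.13]]))
np.save("st1.npy",np.array([st],object))
E
```

```text
2.2333 [ 0.56223985 -0.13047851  0.29913216] [-3.03759193e-04 -1.02820479e-01  9.94699613e-01 -7.32104176e-04] [-0.36625488  0.31080401  0.20725393  1.46712594 -0.00158067 -0.57226007]
[ 0.24227853 -0.55848596  0.27627838] [ 0.48000706 -0.14638498  0.44170109] [[267.77015997 198.33635114]
 [276.68803515 177.73825178]]
```

View pics/w1.png

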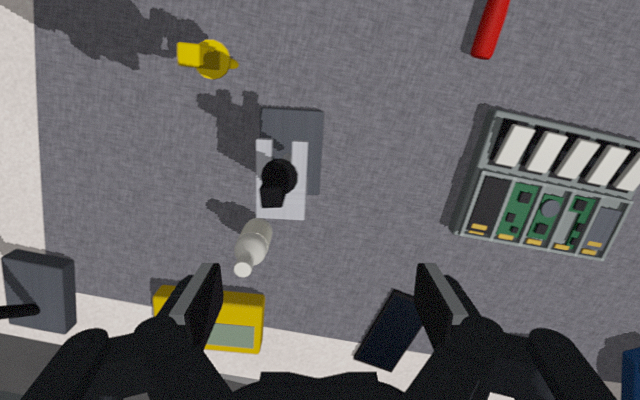

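The wrist view shows the stylus handle top at about (271,198), the collar at (278,177), and the stand squared with the image. The L-board is again fourth from the left. I'll zoom in on the handle to get its yaw.

```bash
python3 - <<'E'
from h import *
im=cv2.imread("pics/w1.png")[95:225,235:335].astype(float)
im=np.clip(255*(im/255)**.45,0,255).astype(np.uint8)
cv2.imwrite("pics/w1c.png",cv2.resize(im,None,fx=4.5,fy=4.5,interpolation=cv2.INTER_CUBIC))
E
```

```text
(no output)
```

View pics/w1c.png

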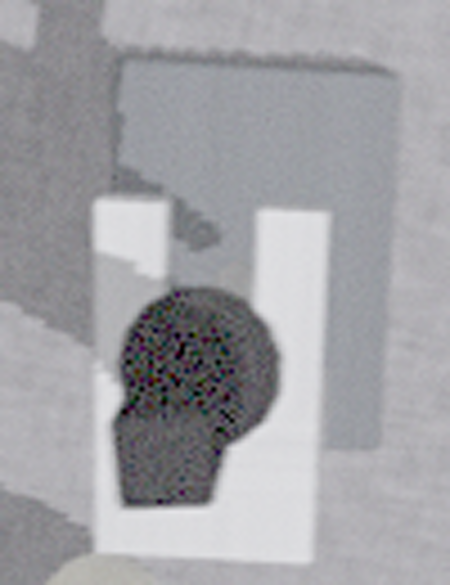

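```bash
cat > fit.py <<'E'
from h import *
def poly(c,P,m): cv2.fillConvexPoly(m,cv2.convexHull((proj(c,P)*64).astype(np.int32)) ,255,shift=6,lineType=cv2.LINE_AA)
def model(c,x,y,yaw,tip=.03):
    m=np.zeros((400,640),np.uint8);t=np.linspace(0,2*np.pi,40)
    for z0,z1,pts in [(.095,.1,np.c_[np.cos(t),np.sin(t)]*.018),(.1,.16,np.array([[np.cos(yaw+k),np.sin(yaw+k)] for k in np.pi*(np.arange(4)/2+.25)])*.009*2**.5)]:
        P=np.vstack([np.c_[pts+[x,y],np.full(len(pts),tip+z)] for z in(z0,z1)]);poly(c,P,m)
    return m/255.
if __name__=="__main__":
    st=np.load("st1.npy",allow_pickle=True)[0];c=cam("wrist",st)
    g=cv2.imread("pics/w1.png").max(2);mask=np.zeros((400,640));mask[155:212,258:302]=(g<38)[155:212,258:302]
    print(mask.sum())
    res=[]
    for yd in range(-40,50,2):
        best=min((np.abs(model(c,x,y,np.radians(yd))-mask).sum(),x,y) for x in np.arange(.564,.584,.001) for y in np.arange(-.176,-.160,.001))
        res.append((best,yd))
    res.sort()
    for r in res[:6]+res[-3:]: print(r)
    # prong corners at z=.125
    k=lambda u,v:(235+u/4.5,95+v/4.5)
    for p in [(95,200),(332,210),(314,562),(94,550),(168,200),(256,210)]: print(p,atz(c,k(*p),.125))
E
python3 fit.py
```

```text
1222.0
((np.float64(381.90588235294115), np.float64(0.572), np.float64(-0.16499999999999998)), -6)
((np.float64(384.1647058823529), np.float64(0.572), np.float64(-0.16499999999999998)), -8)
((np.float64(384.878431372549), np.float64(0.572), np.float64(-0.16499999999999998)), -4)
((np.float64(385.9372549019608), np.float64(0.572), np.float64(-0.16499999999999998)), -10)
((np.float64(388.62745098039215), np.float64(0.572), np.float64(-0.16499999999999998)), -2)
((np.float64(388.87450980392157), np.float64(0.572), np.float64(-0.16499999999999998)), -12)
((np.float64(451.25098039215686), np.float64(0.572), np.float64(-0.16499999999999998)), 34)
((np.float64(451.33333333333337), np.float64(0.572), np.float64(-0.16499999999999998)), 38)
((np.float64(451.7176470588235), np.float64(0.572), np.float64(-0.16499999999999998)), 36)
(95, 200) [ 0.54232653 -0.19290897  0.125     ]
(332, 210) [ 0.53430771 -0.14430804  0.125     ]
(314, 562) [ 0.61271652 -0.13269956  0.125     ]
(94, 550) [ 0.62003526 -0.18151085  0.125     ]
(168, 200) [ 0.53923342 -0.17804381  0.125     ]
(256, 210) [ 0.53754618 -0.15977442  0.125     ]
```

```bash
python3 - <<'E'
from fit import *
st=np.load("st1.npy",allow_pickle=True)[0];c=cam("wrist",st)
g=cv2.imread("pics/w1.png").max(2)
print(g[152:214:4,256:304:3])
for th in (18,24,30):
    m=np.zeros((400,640));m[155:212,258:302]=(g<th)[155:212,258:302]
    n,l,s,_=cv2.connectedComponentsWithStats(m.astype(np.uint8));m=(l==1+s[1:,4].argmax())*1.
    res=sorted((min((np.abs(model(c,x,y,np.radians(yd))-m).sum(),x,y) for x in np.arange(.566,.580,.001) for y in np.arange(-.172,-.160,.001)),yd) for yd in range(-44,46,4))
    print(th,m.sum(),[(round(r[0][0]),r[0][1:],r[1]) for r in res[:4]])
E
```

```text
[[102 126 153 182 181 153  91  99  98  95  92  94 169 191 190 187]
 [105 116 119 122 154 120  83  90  96  90  92  90 171 192 188 191]
 [109 125 121 115 118  64  22  34  34  34  50  90 177 191 187 189]
 [108 123 115 100  11  27  12  14  30  29  28  37 133 193 189 188]
 [100 121  96  18  25  10  20  23  17  18  27  42  30 117 189 186]
 [111 121  39  28  18  17  29  27  22  29  30  34  30  31 175 186]
 [158 118  20  27  20   6  14  20  15  15  26  24  32  27 167 184]
 [168 177  47  19   3  13   0  17  26  26  25  28  35  28 174 186]
 [164 189  50  19  18   1  23  17  12  18  27  34  31  69 192 185]
 [166 132  25  28  25  22  33  31  30  30   0  31  20 186 191 185]
 [164 129  35  24  46  26  28  29  31  16  19 138 186 186 183 186]
 [162 154  29  30  22  33  32  42  23  22 178 187 191 189 186 189]
 [169 179  31  24  29  37  32  31  42  80 192 191 188 190 192 191]
 [165 179  30  44  35  30  29  28  26 152 185 184 186 187 188 187]
 [161 185 163 154 170 177 190 193 193 188 188 188 188 187 187 191]
 [161 184 189 185 186 191 185 188 188 187 190 187 189 190 188 190]]
18 107.0 [(1473, (np.float64(0.566), np.float64(-0.16299999999999998)), -8), (1474, (np.float64(0.566), np.float64(-0.16299999999999998)), -12), (1474, (np.float64(0.566), np.float64(-0.16299999999999998)), -16), (1478, (np.float64(0.566), np.float64(-0.16299999999999998)), -4)]
24 470.0 [(1124, (np.float64(0.569), np.float64(-0.16499999999999998)), -8), (1126, (np.float64(0.569), np.float64(-0.16499999999999998)), -12), (1127, (np.float64(0.57), np.float64(-0.16599999999999998)), -16), (1130, (np.float64(0.569), np.float64(-0.16499999999999998)), -4)]
30 814.0 [(788, (np.float64(0.573), np.float64(-0.16599999999999998)), -12), (790, (np.float64(0.572), np.float64(-0.16499999999999998)), -8), (791, (np.float64(0.572), np.float64(-0.16499999999999998)), -4), (792, (np.float64(0.572), np.float64(-0.16599999999999998)), -16)]
```

```bash
python3 - <<'E'
from fit import *
st=np.load("st1.npy",allow_pickle=True)[0];c=cam("wrist",st)
g=cv2.imread("pics/w1.png").max(2)
m=np.zeros((400,640));m[155:212,258:302]=(g<68)[155:212,258:302]
n,l,s,_=cv2.connectedComponentsWithStats(m.astype(np.uint8));m=(l==1+s[1:,4].argmax())*1.
res=sorted((min((np.abs(model(c,x,y,np.radians(yd))-m).sum(),x,y) for x in np.arange(.566,.580,.001) for y in np.arange(-.172,-.160,.001)),yd) for yd in range(-44,46,4))
print(m.sum(),*[(round(r[0][0]),r[0][1:],r[1]) for r in res],sep="\n")
E
```

```text
1360.0
(257, (np.float64(0.572), np.float64(-0.16499999999999998)), -4)
(260, (np.float64(0.572), np.float64(-0.16499999999999998)), -8)
(261, (np.float64(0.572), np.float64(-0.16499999999999998)), 0)
(263, (np.float64(0.573), np.float64(-0.16599999999999998)), -12)
(266, (np.float64(0.573), np.float64(-0.16599999999999998)), -16)
(268, (np.float64(0.572), np.float64(-0.16499999999999998)), 4)
(269, (np.float64(0.573), np.float64(-0.16599999999999998)), -20)
(274, (np.float64(0.573), np.float64(-0.16599999999999998)), -24)
(277, (np.float64(0.572), np.float64(-0.16499999999999998)), 8)
(282, (np.float64(0.573), np.float64(-0.16599999999999998)), -28)
(287, (np.float64(0.571), np.float64(-0.16499999999999998)), 12)
(290, (np.float64(0.573), np.float64(-0.16599999999999998)), -32)
(293, (np.float64(0.571), np.float64(-0.16499999999999998)), 16)
(298, (np.float64(0.573), np.float64(-0.16499999999999998)), -36)
(299, (np.float64(0.571), np.float64(-0.16499999999999998)), 20)
(306, (np.float64(0.573), np.float64(-0.16599999999999998)), -40)
(306, (np.float64(0.572), np.float64(-0.16499999999999998)), 24)
(311, (np.float64(0.572), np.float64(-0.16499999999999998)), 28)
(311, (np.float64(0.573), np.float64(-0.16599999999999998)), -44)
(314, (np.float64(0.573), np.float64(-0.16599999999999998)), 44)
(315, (np.float64(0.572), np.float64(-0.16499999999999998)), 32)
(317, (np.float64(0.573), np.float64(-0.16599999999999998)), 40)
(317, (np.float64(0.572), np.float64(-0.16499999999999998)), 36)
```

```bash
cat > fit2.py <<'E'
from h import *
K=6
def model(c,x,y,yaw,tip,box):
    u0,v0,u1,v1=box;m=np.zeros(((v1-v0)*K,(u1-u0)*K),np.uint8);t=np.linspace(0,2*np.pi,40)
    for z0,z1,pts in [(.095,.1,np.c_[np.cos(t),np.sin(t)]*.018),(.1,.16,np.array([[np.cos(yaw+k),np.sin(yaw+k)] for k in np.pi*(np.arange(4)/2+.25)])*.009*2**.5)]:
        P=np.vstack([np.c_[pts+[x,y],np.full(len(pts),tip+z)] for z in(z0,z1)])
        q=(proj(c,P)+.5-[u0,v0])*K-.5
        cv2.fillConvexPoly(m,cv2.convexHull(np.round(q).astype(np.int32)),1)
    return cv2.resize(m.astype(np.float32),(u1-u0,v1-v0),interpolation=cv2.INTER_AREA)
def fit(c,im,box,x0,y0,yaws,tips=(.03,),bg=170.,fg=28.,rng=7):
    u0,v0,u1,v1=box
    t=np.clip((bg-im.max(2)[v0:v1,u0:u1].astype(float))/(bg-fg),0,1)
    out=[]
    for yd in yaws:
        for tip in tips:
            out.append((*min((np.abs(model(c,x,y,np.radians(yd),tip,box)-t).sum(),x,y) for x in x0+np.arange(-rng,rng+1)*.001 for y in y0+np.arange(-rng,rng+1)*.001),yd,tip))
    return sorted(out)
E
python3 - <<'E'
from fit2 import *
st=np.load("st1.npy",allow_pickle=True)[0];c=cam("wrist",st)
im=cv2.imread("pics/w1.png")
bg=110. # darkest surround is the stand base
for r in fit(c,im,(258,154,302,213),.572,-.166,range(-42,48,6),(.026,.03,.034),bg=90.,rng=5)[:10]: print(r)
E
```

```text
(np.float64(196.13351317416993), np.float64(0.574), np.float64(-0.166), 0, 0.026)
(np.float64(209.0259859230249), np.float64(0.573), np.float64(-0.166), 6, 0.026)
(np.float64(212.02509018087818), np.float64(0.574), np.float64(-0.166), -6, 0.026)
(np.float64(216.44086023864725), np.float64(0.573), np.float64(-0.165), 12, 0.026)
(np.float64(216.69713324626844), np.float64(0.574), np.float64(-0.166), -12, 0.026)
(np.float64(217.67204358879354), np.float64(0.574), np.float64(-0.166), -18, 0.026)
(np.float64(218.53136235775966), np.float64(0.574), np.float64(-0.167), -24, 0.026)
(np.float64(222.6164880626264), np.float64(0.574), np.float64(-0.166), -30, 0.026)
(np.float64(227.465950369234), np.float64(0.573), np.float64(-0.165), 18, 0.026)
(np.float64(228.60842336768343), np.float64(0.574), np.float64(-0.167), -36, 0.026)
```

>>> {"op": "servo_tool", "data": {"increments": [{"grip": 0, "x": 0, "y": 0, "z": 8, "roll": 0}, {"grip": 0, "x": 0, "y": 0, "z": 8, "roll": 0}, {"grip": 0, "x": 0, "y": 0, "z": 8, "roll": 0}, {"grip": 0, "x": 0, "y": 0, "z": 0, "roll": 0}, {"grip": 0, "x": 0, "y": 0, "z": 0, "roll": 0}]}}

```text
clock: 2.7
tcp_pos: [0.5591, -0.1234, 0.2767]
orientation: [-0.001, -0.106, 0.994, 0.0]
wrist_force: [0.4, -0.1, -0.0]
finger_gap: 0.0853
grip_force: 0.0
```

```bash
python3 - <<'E'
from h import *
st=env.get_state();print(st["clock"],st["tcp_pos"],st["orientation"],np.abs(st["qvel"]).max())
im=env.read_camera("wrist")[:,:,::-1];cv2.imwrite("pics/w2.png",im)
c=cam("wrist",st);p=proj(c,[[.5735,-.1675,.19],[.5735,-.1675,.13]]);print(p)
np.save("st2.npy",np.array([st],object))
u,v=p.mean(0).astype(int);u0,v0=max(u-70,0),max(v-70,0);cr=im[v0:v0+140,u0:u0+140];print(u0,v0)
cr=np.clip(255*(cr/255.)**.5,0,255).astype(np.uint8)
cv2.imwrite("pics/w2c.png",cv2.resize(cr,None,fx=4,fy=4,interpolation=cv2.INTER_CUBIC))
E
```

```text
2.7 [ 0.55908822 -0.12343756  0.27670832] [-6.02501074e-04 -1.06233401e-01  9.94340973e-01  3.62874678e-04] 0.0306438123149782
[[252.7565552  210.26301778]
 [264.94359668 186.03474993]]
188 128
```

View pics/w2c.png

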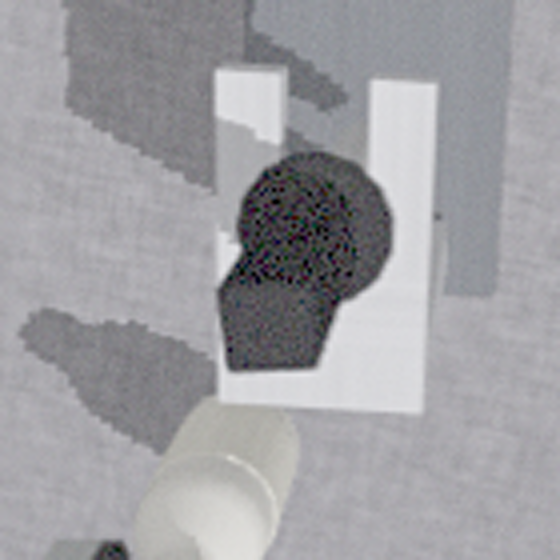

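```bash
python3 - <<'E'
from fit2 import *
st=np.load("st2.npy",allow_pickle=True)[0];c=cam("wrist",st)
k=lambda u,v:(188+u/4-.4,128+v/4-.4)
P=[atz(c,k(*p),.19)[:2] for p in [(219,290),(229,371),(318,369)]]
print(P)
for a,b in [(1,0),(1,2)]:
    d=P[b]-P[a];print(np.linalg.norm(d),np.degrees(np.arctan2(d[1],d[0])))
print("centre",(P[0]+P[2])/2)
Q=[atz(c,k(*p),.125)[:2] for p in [(215,67),(438,81),(424,413),(217,402),(288,68),(370,80)]];print(Q)
d=Q[2]-Q[1];print(np.degrees(np.arctan2(d[1],d[0])));d=Q[3]-Q[0];print(np.degrees(np.arctan2(d[1],d[0])));d=Q[2]-Q[3];print(np.degrees(np.arctan2(d[1],d[0])))
u,v=k(315,227);print("collar",atz(c,(u,v),.13))
q=st["orientation"];print(R.from_quat([q[1],q[2],q[3],q[0]]).as_matrix())
E
```

```text
[array([ 0.56735449, -0.17599282]), array([ 0.58256878, -0.17198006]), array([ 0.57870973, -0.15609553])]
0.01573456802567087 -165.22476068171872
0.01634657442778096 103.65509383711263
centre [ 0.57303211 -0.16604417]
[array([ 0.54197   , -0.19434848]), array([ 0.53475157, -0.1461794 ]), array([ 0.61333074, -0.13414567]), array([ 0.62096232, -0.18263743]), array([ 0.53883973, -0.17871382]), array([ 0.53767142, -0.16075119])]
8.706714617050034
8.432987036471676
98.94378836828825
collar [ 0.57168632 -0.16653007  0.13      ]
[[-9.77428203e-01 -2.11264009e-01 -1.27528183e-03]
 [-2.11264883e-01  9.77428666e-01  5.93630844e-04]
 [ 1.12108419e-03  8.49653796e-04 -9.99999011e-01]]
```

The handle is at (0.573, -0.166) with yaw about 14°, and the tool yaw of 12° matches. I'll centre over it, then descend.

>>> {"op": "servo_tool", "data": {"increments": [{"grip": 0, "x": -2.3, "y": -22.3, "z": 0, "roll": 0}, {"grip": 0, "x": -2.3, "y": -22.3, "z": 0, "roll": 0}, {"grip": 0, "x": 0, "y": 0, "z": 0, "roll": 0}, {"grip": 0, "x": 0, "y": 0, "z": 0, "roll": 0}, {"grip": 0, "x": 0, "y": 0, "z": 0, "roll": 0}]}}

```text
clock: 3.17
tcp_pos: [0.5736, -0.1668, 0.2776]
orientation: [0.0, -0.106, 0.994, 0.0]
wrist_force: [-0.1, 0.4, 1.0]
finger_gap: 0.0851
grip_force: 0.0
```

>>> {"op": "servo_tool", "data": {"increments": [{"grip": 0, "x": 0, "y": 0, "z": 30, "roll": 0}, {"grip": 0, "x": 0, "y": 0, "z": 30, "roll": 0}, {"grip": 0, "x": 0, "y": 0, "z": 30, "roll": 0}, {"grip": 0, "x": 0, "y": 0, "z": 30, "roll": 0}, {"grip": 0, "x": 0, "y": 0, "z": 10, "roll": 0}]}}

```text
clock: 3.58
tcp_pos: [0.5711, -0.1651, 0.1432]
orientation: [-0.003, -0.106, 0.994, 0.002]
wrist_force: [-0.8, 0.6, -0.8]
finger_gap: 0.0854
grip_force: 0.0
```

>>> {"op": "servo_tool", "data": {"increments": [{"grip": 1, "x": 0, "y": 0, "z": 0, "roll": 0}, {"grip": 1, "x": 0, "y": 0, "z": 0, "roll": 0}, {"grip": 1, "x": 0, "y": 0, "z": 0, "roll": 0}, {"grip": 1, "x": 0, "y": 0, "z": 0, "roll": 0}, {"grip": 1, "x": 0, "y": 0, "z": 0, "roll": 0}], "grip_force": 60}}

```text
clock: 4.0
tcp_pos: [0.5749, -0.1677, 0.1493]
orientation: [0.002, -0.106, 0.994, -0.001]
wrist_force: [0.4, 0.3, 0.2]
finger_gap: 0.0256
grip_force: 0.0
```

>>> {"op": "servo_tool", "data": {"increments": [{"grip": 1, "x": 0, "y": 0, "z": 0, "roll": 0}, {"grip": 1, "x": 0, "y": 0, "z": 0, "roll": 0}, {"grip": 1, "x": 0, "y": 0, "z": 0, "roll": 0}, {"grip": 1, "x": 0, "y": 0, "z": 0, "roll": 0}, {"grip": 1, "x": 0, "y": 0, "z": 0, "roll": 0}]}}

```text
clock: 4.42
tcp_pos: [0.5747, -0.1677, 0.149]
orientation: [0.001, -0.105, 0.994, -0.001]
wrist_force: [-0.2, 0.0, 6.6]
finger_gap: 0.0177
grip_force: 59.1
```

Gripped with a 17.7 mm gap, so it is square on the handle. Lifting.

>>> {"op": "servo_tool", "data": {"increments": [{"grip": 1, "x": 0, "y": 0, "z": -15, "roll": 0}, {"grip": 1, "x": 0, "y": 0, "z": -20, "roll": 0}, {"grip": 1, "x": 0, "y": 0, "z": -30, "roll": 0}, {"grip": 1, "x": 0, "y": 0, "z": -30, "roll": 0}, {"grip": 1, "x": 0, "y": 0, "z": -20, "roll": 0}]}}

```text
clock: 4.83
tcp_pos: [0.5741, -0.1675, 0.2652]
orientation: [0.001, -0.105, 0.994, -0.001]
wrist_force: [0.3, -0.5, -0.7]
finger_gap: 0.0171
grip_force: 58.6
```

>>> {"op": "servo_tool", "data": {"increments": [{"grip": 1, "x": 0, "y": 0, "z": -5, "roll": 0}, {"grip": 1, "x": 0, "y": 0, "z": 0, "roll": 0}, {"grip": 1, "x": 0, "y": 0, "z": 0, "roll": 0}]}}

```text
clock: 5.08
tcp_pos: [0.5734, -0.1672, 0.2661]
orientation: [-0.001, -0.105, 0.994, 0.0]
wrist_force: [0.6, 0.4, -1.7]
finger_gap: 0.0171
grip_force: 58.7
```

```bash
python3 - <<'E'
from h import *
st=env.get_state();print(st["tcp_pos"],st["grip_force"],st["joint_pos"])
a=env.read_camera("scene")[:,:,::-1];b=env.read_camera("side")[:,:,::-1]
p=np.array(st["tcp_pos"])-[0,0,.119]
for n in("scene","side"): print(proj(cam(n),[p,p+[0,0,.16]]))
g=lambda im,x,y,w,h:cv2.resize(im[y:y+h,x:x+w],(400,400),interpolation=cv2.INTER_CUBIC)
cv2.imwrite("pics/l.png",np.hstack([g(a,210,60,120,120),g(b,280,60,120,120)]))
E
```

```text
[ 0.57344929 -0.16722017  0.26611021] 58.68536353111267 [-4.18110724e-01  3.53391345e-01  1.87343890e-01  1.40600303e+00
  8.27420356e-05 -6.29478863e-01]
[[269.35225    155.28937582]
 [261.81766357 107.33716211]]
[[344.16088475 154.23533816]
 [345.61061374  92.7672432 ]]
```

View pics/l.png

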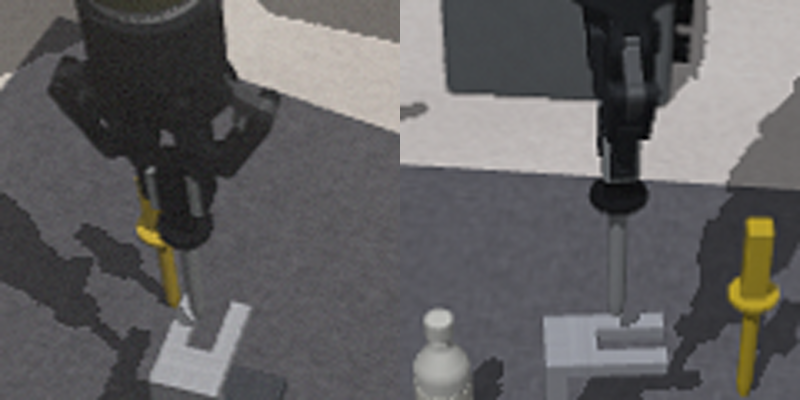

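The tip appears at (269,156) in the scene view and (345,154) in the side view, which matches the prediction. Moving over rocker 2.

>>> {"op": "servo_tool", "data": {"increments": [{"grip": 1, "x": 0, "y": 20, "z": 0, "roll": 0}, {"grip": 1, "x": 0, "y": 35, "z": 0, "roll": 0}, {"grip": 1, "x": 0, "y": 35, "z": 0, "roll": 0}, {"grip": 1, "x": 0, "y": 35, "z": 0, "roll": 0}, {"grip": 1, "x": 0, "y": 35, "z": 0, "roll": 0}]}}

```text
clock: 5.6
tcp_pos: [0.5387, -0.0095, 0.2653]
orientation: [-0.002, -0.105, 0.994, 0.001]
wrist_force: [0.8, 0.1, -0.1]
finger_gap: 0.0175
grip_force: 58.7
```

>>> {"op": "servo_tool", "data": {"increments": [{"grip": 1, "x": 1, "y": 35, "z": 0, "roll": 0}, {"grip": 1, "x": 1, "y": 35, "z": 0, "roll": 0}, {"grip": 1, "x": 1, "y": 35, "z": 0, "roll": 0}, {"grip": 1, "x": 1, "y": 35, "z": 0, "roll": 0}, {"grip": 1, "x": 0, "y": 35, "z": 0, "roll": 0}]}}

```text
clock: 6.02
tcp_pos: [0.4979, 0.1607, 0.2656]
orientation: [-0.001, -0.105, 0.994, -0.0]
wrist_force: [0.5, -0.4, -1.3]
finger_gap: 0.0172
grip_force: 58.7
```

>>> {"op": "servo_tool", "data": {"increments": [{"grip": 1, "x": 0, "y": 30, "z": 0, "roll": 0}, {"grip": 1, "x": 0, "y": 20, "z": 0, "roll": 0}, {"grip": 1, "x": 0, "y": 14, "z": 0, "roll": 0}, {"grip": 1, "x": 0, "y": 0, "z": 0, "roll": 0}, {"grip": 1, "x": 0, "y": 0, "z": 0, "roll": 0}]}}

```text
clock: 6.43
tcp_pos: [0.4852, 0.2223, 0.2658]
orientation: [-0.001, -0.106, 0.994, -0.0]
wrist_force: [0.6, -0.7, -0.4]
finger_gap: 0.0173
grip_force: 58.8
```

>>> {"op": "servo_tool", "data": {"increments": [{"grip": 1, "x": 0, "y": 0, "z": 0, "roll": 0}, {"grip": 1, "x": 0, "y": 0, "z": 0, "roll": 0}, {"grip": 1, "x": 0, "y": 0, "z": 0, "roll": 0}]}}

```text
clock: 6.68
tcp_pos: [0.4863, 0.221, 0.267]
orientation: [-0.0, -0.105, 0.995, -0.0]
wrist_force: [0.3, -0.0, -1.0]
finger_gap: 0.0174
grip_force: 58.8
```

>>> {"op": "servo_tool", "data": {"increments": [{"grip": 1, "x": 0, "y": 1, "z": 25, "roll": 0}, {"grip": 1, "x": 0, "y": 0, "z": 30, "roll": 0}, {"grip": 1, "x": 0, "y": 0, "z": 25, "roll": 0}, {"grip": 1, "x": 0, "y": 0, "z": 10, "roll": 0}, {"grip": 1, "x": 0, "y": 0, "z": 0, "roll": 0}]}}

```text
clock: 7.1
tcp_pos: [0.4842, 0.2218, 0.1747]
orientation: [-0.003, -0.105, 0.994, -0.0]
wrist_force: [-0.3, 0.9, -1.1]
finger_gap: 0.0175
grip_force: 58.8
```

>>> {"op": "servo_tool", "data": {"increments": [{"grip": 1, "x": 0, "y": 0, "z": 0, "roll": 0}, {"grip": 1, "x": 0, "y": 0, "z": 0, "roll": 0}, {"grip": 1, "x": 0, "y": 0, "z": 4, "roll": 0}, {"grip": 1, "x": 0, "y": 0, "z": 4, "roll": 0}, {"grip": 1, "x": 0, "y": 0, "z": 3, "roll": 0}]}}

```text
clock: 7.52
tcp_pos: [0.4864, 0.2231, 0.1668]
orientation: [0.001, -0.106, 0.994, 0.0]
wrist_force: [-0.0, 0.8, -0.7]
finger_gap: 0.0175
grip_force: 58.8
```

>>> {"op": "servo_tool", "data": {"increments": [{"grip": 1, "x": 0, "y": 0, "z": 2, "roll": 0}, {"grip": 1, "x": 0, "y": 0, "z": 2, "roll": 0}, {"grip": 1, "x": 0, "y": 0, "z": 2, "roll": 0}, {"grip": 1, "x": 0, "y": 0, "z": 2, "roll": 0}, {"grip": 1, "x": 0, "y": 0, "z": 1, "roll": 0}]}}

```text
clock: 7.93
tcp_pos: [0.4852, 0.223, 0.157]
orientation: [-0.001, -0.106, 0.994, 0.0]
wrist_force: [-1.4, 0.1, 3.0]
finger_gap: 0.0172
grip_force: 59.3
```

>>> {"op": "servo_tool", "data": {"increments": [{"grip": 1, "x": 0, "y": 0, "z": 1, "roll": 0}, {"grip": 1, "x": 0, "y": 0, "z": 1, "roll": 0}, {"grip": 1, "x": 0, "y": 0, "z": 0, "roll": 0}]}}

```text
clock: 8.18
tcp_pos: [0.4855, 0.223, 0.1556]
orientation: [-0.0, -0.106, 0.994, 0.0]
wrist_force: [-4.0, 0.1, 6.3]
finger_gap: 0.0172
grip_force: 59.9
```

```bash
python3 - <<'E'
from h import *
st=env.get_state();print(st["tcp_pos"],st["wrist_force"])
b=env.read_camera("side")[:,:,::-1];a=env.read_camera("scene")[:,:,::-1]
g=lambda im,x,y,w,h:cv2.resize(im[y:y+h,x:x+w],(400,300),interpolation=cv2.INTER_CUBIC)
cv2.imwrite("pics/p.png",np.hstack([g(a,345,180,128,96),g(b,300,290,100,75)]))
E
```

```text
[0.48554827 0.22304833 0.15556677] [-3.98744435  0.10159619  6.2673078 ]
```

View pics/p.png

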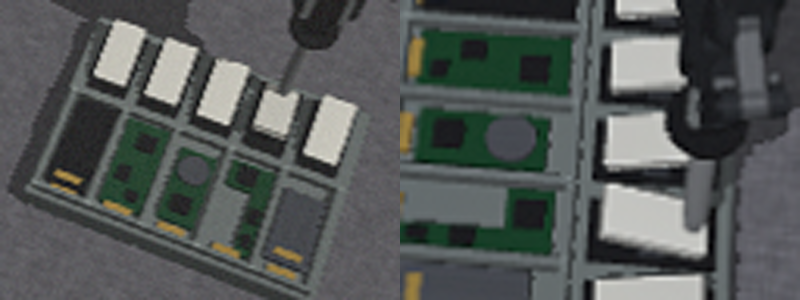

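The views show the tip on rocker 2's outer end and the rocker tilted over, with the other rockers untouched. I'll press slightly further to be sure it reaches the stop.

>>> {"op": "servo_tool", "data": {"increments": [{"grip": 1, "x": 0, "y": 0, "z": 1, "roll": 0}, {"grip": 1, "x": 0, "y": 0, "z": 1, "roll": 0}, {"grip": 1, "x": 0, "y": 0, "z": 0, "roll": 0}, {"grip": 1, "x": 0, "y": 0, "z": 0, "roll": 0}]}}

```text
clock: 8.62
tcp_pos: [0.4867, 0.2234, 0.1552]
orientation: [0.001, -0.106, 0.994, 0.001]
wrist_force: [-3.9, -0.6, 12.3]
finger_gap: 0.0171
grip_force: 60.7
```

The force climbs with no further travel, so the rocker is at its stop. Retracting and returning.

>>> {"op": "servo_tool", "data": {"increments": [{"grip": 1, "x": 0, "y": 0, "z": -10, "roll": 0}, {"grip": 1, "x": 0, "y": 0, "z": -25, "roll": 0}, {"grip": 1, "x": 0, "y": 0, "z": -30, "roll": 0}, {"grip": 1, "x": 0, "y": 0, "z": -30, "roll": 0}, {"grip": 1, "x": 0, "y": 0, "z": -20, "roll": 0}]}}

```text
clock: 9.03
tcp_pos: [0.4872, 0.223, 0.2713]
orientation: [0.002, -0.105, 0.994, 0.0]
wrist_force: [1.0, 0.5, -1.4]
finger_gap: 0.0175
grip_force: 58.8
```

>>> {"op": "servo_tool", "data": {"increments": [{"grip": 1, "x": 0, "y": 0, "z": 0, "roll": 0}, {"grip": 1, "x": 0, "y": -20, "z": 0, "roll": 0}, {"grip": 1, "x": 0, "y": -35, "z": 0, "roll": 0}, {"grip": 1, "x": 0, "y": -35, "z": 0, "roll": 0}, {"grip": 1, "x": 0, "y": -35, "z": 0, "roll": 0}]}}

```text
clock: 9.45
tcp_pos: [0.5124, 0.0995, 0.2675]
orientation: [-0.0, -0.106, 0.994, -0.0]
wrist_force: [1.2, -0.1, -0.6]
finger_gap: 0.0175
grip_force: 58.8
```

>>> {"op": "servo_tool", "data": {"increments": [{"grip": 1, "x": 0, "y": -35, "z": 0, "roll": 0}, {"grip": 1, "x": 0, "y": -35, "z": 0, "roll": 0}, {"grip": 1, "x": 0, "y": -35, "z": 0, "roll": 0}, {"grip": 1, "x": 0, "y": -35, "z": 0, "roll": 0}, {"grip": 1, "x": 0, "y": -35, "z": 0, "roll": 0}]}}

```text
clock: 9.87
tcp_pos: [0.549, -0.0724, 0.2674]
orientation: [-0.0, -0.105, 0.994, -0.0]
wrist_force: [0.6, 0.7, -0.8]
finger_gap: 0.0176
grip_force: 58.9
```

>>> {"op": "servo_tool", "data": {"increments": [{"grip": 1, "x": 0, "y": -35, "z": 0, "roll": 0}, {"grip": 1, "x": 0, "y": -30, "z": 0, "roll": 0}, {"grip": 1, "x": 0, "y": -20, "z": 0, "roll": 0}, {"grip": 1, "x": 0, "y": 0, "z": 0, "roll": 0}, {"grip": 1, "x": 0, "y": 0, "z": 0, "roll": 0}]}}

```text
clock: 10.28
tcp_pos: [0.5666, -0.1549, 0.2668]
orientation: [-0.001, -0.104, 0.995, 0.0]
wrist_force: [-0.5, 1.5, -0.8]
finger_gap: 0.017
grip_force: 59.0
```

>>> {"op": "servo_tool", "data": {"increments": [{"grip": 1, "x": 0, "y": 0, "z": 0, "roll": 0}, {"grip": 1, "x": 0, "y": 0, "z": 0, "roll": 0}, {"grip": 1, "x": 0, "y": 0, "z": 0, "roll": 0}, {"grip": 1, "x": 0, "y": 0, "z": 0, "roll": 0}]}}

```text
clock: 10.62
tcp_pos: [0.5667, -0.1524, 0.2685]
orientation: [0.0, -0.106, 0.994, -0.0]
wrist_force: [0.0, 0.4, 0.7]
finger_gap: 0.0171
grip_force: 59.0
```

>>> {"op": "servo_tool", "data": {"increments": [{"grip": 1, "x": -4, "y": -16, "z": 0, "roll": 0}, {"grip": 1, "x": 0, "y": 0, "z": 0, "roll": 0}, {"grip": 1, "x": 0, "y": 0, "z": 0, "roll": 0}, {"grip": 1, "x": 0, "y": 0, "z": 0, "roll": 0}, {"grip": 1, "x": 0, "y": 0, "z": 0, "roll": 0}]}}

```text
clock: 11.03
tcp_pos: [0.5737, -0.1677, 0.2684]
orientation: [-0.0, -0.106, 0.994, 0.0]
wrist_force: [-0.2, 0.7, -0.9]
finger_gap: 0.0176
grip_force: 59.1
```

```bash
python3 - <<'E'
from h import *
st=env.get_state();print(st["tcp_pos"],st["orientation"])
a=env.read_camera("scene")[:,:,::-1];b=env.read_camera("side")[:,:,::-1]
p=np.array(st["tcp_pos"])-[0,0,.119]
for n in("scene","side"): print(proj(cam(n),[p,p+[0,0,.16]]))
g=lambda im,x,y,w,h:cv2.resize(im[y:y+h,x:x+w],(400,400),interpolation=cv2.INTER_CUBIC)
cv2.imwrite("pics/l2.png",np.hstack([g(a,210,60,120,120),g(b,280,60,120,120)]))
E
```

```text
[ 0.57370989 -0.16765483  0.26835124] [-7.15644056e-05 -1.05795087e-01  9.94387936e-01  1.62983694e-04]
[[269.03739444 154.72880856]
 [261.43570955 106.57920732]]
[[344.07611459 153.31614047]
 [345.51676194  91.67380713]]
```

View pics/l2.png

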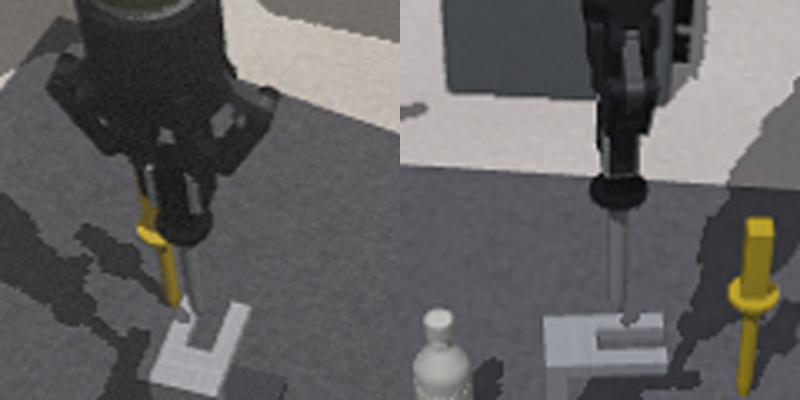

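The tip pose in the hand is unchanged, at (269,155) in the scene view and (345,152) in the side view. Lowering with deceleration.

>>> {"op": "servo_tool", "data": {"increments": [{"grip": 1, "x": 0, "y": 0, "z": 20, "roll": 0}, {"grip": 1, "x": 0, "y": 0, "z": 30, "roll": 0}, {"grip": 1, "x": 0, "y": 0, "z": 30, "roll": 0}, {"grip": 1, "x": 0, "y": 0, "z": 18, "roll": 0}, {"grip": 1, "x": 0, "y": 0, "z": 8, "roll": 0}]}}

```text
clock: 11.55
tcp_pos: [0.572, -0.1672, 0.159]
orientation: [-0.002, -0.106, 0.994, 0.001]
wrist_force: [-0.7, -0.1, -1.8]
finger_gap: 0.0173
grip_force: 59.1
```

>>> {"op": "servo_tool", "data": {"increments": [{"grip": 1, "x": 0, "y": 0, "z": 4, "roll": 0}, {"grip": 1, "x": 0, "y": 0, "z": 2, "roll": 0}, {"grip": 1, "x": 0, "y": 0, "z": 1, "roll": 0}, {"grip": 1, "x": 0, "y": 0, "z": 1, "roll": 0}, {"grip": 1, "x": 0, "y": 0, "z": 1, "roll": 0}]}}

```text
clock: 11.97
tcp_pos: [0.5748, -0.1686, 0.1546]
orientation: [0.001, -0.106, 0.994, -0.001]
wrist_force: [0.6, 0.3, -0.6]
finger_gap: 0.0172
grip_force: 59.1
```

>>> {"op": "servo_tool", "data": {"increments": [{"grip": 1, "x": 0, "y": 0, "z": 1, "roll": 0}, {"grip": 1, "x": 0, "y": 0, "z": 1, "roll": 0}, {"grip": 1, "x": 0, "y": 0, "z": 0, "roll": 0}, {"grip": 1, "x": 0, "y": 0, "z": 0, "roll": 0}]}}

```text
clock: 12.3
tcp_pos: [0.574, -0.1683, 0.1514]
orientation: [0.0, -0.105, 0.994, -0.0]
wrist_force: [1.4, 0.5, -1.0]
finger_gap: 0.0174
grip_force: 59.1
```

>>> {"op": "servo_tool", "data": {"increments": [{"grip": 1, "x": 0, "y": 0, "z": 1, "roll": 0}, {"grip": 1, "x": 0, "y": 0, "z": 1, "roll": 0}, {"grip": 1, "x": 0, "y": 0, "z": 1, "roll": 0}, {"grip": 1, "x": 0, "y": 0, "z": 0, "roll": 0}, {"grip": 1, "x": 0, "y": 0, "z": 0, "roll": 0}]}}

```text
clock: 12.72
tcp_pos: [0.574, -0.1683, 0.1491]
orientation: [0.0, -0.106, 0.994, -0.0]
wrist_force: [-2.2, 1.0, 4.7]
finger_gap: 0.0173
grip_force: 59.9
```

The collar is seated (contact force 4.7 N). Releasing.

>>> {"op": "servo_tool", "data": {"increments": [{"grip": 0.6, "x": 0, "y": 0, "z": 0, "roll": 0}, {"grip": 0.4, "x": 0, "y": 0, "z": 0, "roll": 0}, {"grip": 0, "x": 0, "y": 0, "z": 0, "roll": 0}, {"grip": 0, "x": 0, "y": 0, "z": 0, "roll": 0}, {"grip": 0, "x": 0, "y": 0, "z": 0, "roll": 0}]}}

```text
clock: 13.13
tcp_pos: [0.5739, -0.1683, 0.148]
orientation: [-0.0, -0.105, 0.994, 0.0]
wrist_force: [-0.1, -0.1, 0.1]
finger_gap: 0.0764
grip_force: 0.0
```

>>> {"op": "servo_tool", "data": {"increments": [{"grip": 0, "x": 0, "y": 0, "z": 0, "roll": 0}, {"grip": 0, "x": 0, "y": 0, "z": 0, "roll": 0}, {"grip": 0, "x": 0, "y": 0, "z": 0, "roll": 0}, {"grip": 0, "x": 0, "y": 0, "z": 0, "roll": 0}, {"grip": 0, "x": 0, "y": 0, "z": 0, "roll": 0}]}}

```text
clock: 13.55
tcp_pos: [0.574, -0.1683, 0.1483]
orientation: [0.0, -0.106, 0.994, 0.0]
wrist_force: [0.3, 0.4, 0.4]
finger_gap: 0.0857
grip_force: 0.0
```

>>> {"op": "servo_tool", "data": {"increments": [{"grip": 0, "x": 0, "y": 0, "z": -10, "roll": 0}, {"grip": 0, "x": 0, "y": 0, "z": -25, "roll": 0}, {"grip": 0, "x": 0, "y": 0, "z": -30, "roll": 0}, {"grip": 0, "x": 0, "y": 0, "z": -30, "roll": 0}, {"grip": 0, "x": 0, "y": 0, "z": -20, "roll": 0}]}}

```text
clock: 13.97
tcp_pos: [0.5745, -0.1685, 0.2672]
orientation: [0.002, -0.106, 0.994, -0.001]
wrist_force: [0.1, -1.5, 0.7]
finger_gap: 0.0855
grip_force: 0.0
```

>>> {"op": "servo_tool", "data": {"increments": [{"grip": 0, "x": 15, "y": 35, "z": 0, "roll": 0}, {"grip": 0, "x": 15, "y": 35, "z": 0, "roll": 0}, {"grip": 0, "x": 15, "y": 35, "z": 0, "roll": 0}, {"grip": 0, "x": 0, "y": 0, "z": 0, "roll": 0}, {"grip": 0, "x": 0, "y": 0, "z": 0, "roll": 0}]}}

```text
clock: 14.38
tcp_pos: [0.507, -0.0737, 0.2647]
orientation: [0.001, -0.107, 0.994, -0.0]
wrist_force: [0.6, -1.8, 0.9]
finger_gap: 0.0853
grip_force: 0.0
```

```bash
python3 - <<'E'
from h import *
st=env.get_state();print(st["tcp_pos"],st["clock"])
a=env.read_camera("scene")[:,:,::-1];b=env.read_camera("side")[:,:,::-1]
g=lambda im,x,y,w,h:cv2.resize(im[y:y+h,x:x+w],(400,300),interpolation=cv2.INTER_CUBIC)
cv2.imwrite("pics/f.png",np.vstack([np.hstack([g(a,345,180,128,96),g(b,265,265,160,120)]),np.hstack([g(a,220,130,100,75),g(b,290,130,100,75)])]))
E
```

```text
[ 0.50704199 -0.07365746  0.26471013] 14.3833
```

View pics/f.png

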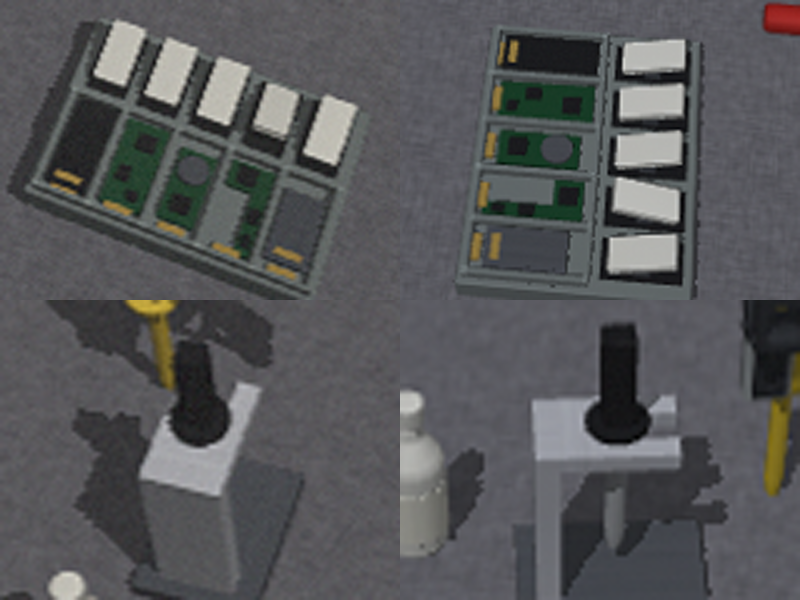

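The final views show rocker 2 fully over, with the other rockers and the parts in the bays unmoved. The stylus hangs upright in the fork with its collar on the prongs, and the bottle is untouched. Handing in.

```bash
python3 -c "
from workcell import env
print(env.hand_in())"
```

```text
the job is handed in; nothing more can be done
None
```

Job handed in, no verdict returned: in the final pictures rocker 2 (the L-shaped board's bay) is fully over with the others still off, and the stylus is released and hanging upright in its fork.

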